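Put the cactus pots back on their own saucers

ROBOT

A 6-joint arm with a two-finger parallel gripper is mounted at the origin on the work surface. World frame = base frame: x ahead of the robot, y to its left, z up, the work surface at z = 0. Lengths are in mm, angles in degrees, forces in N, time in s.
With the tool pointing down it reaches from about 375 to 900 mm from the base axis. Payload 3.1 kg.
Tool frame: the origin (TCP) lies midway between the tips of the shut fingers; the grasp point (between the pads) lies 19 mm behind it (grasp_offset is the distance from the TCP to the grasp point, in mm); z points along the fingers, y is the line along which they close (so a half turn about z gives the same grasp; the last joint's range is limited). The gripper opens to 87 mm and grips with 3 to 60 N. Pads are 19 mm wide; open, the fingers measure 117 mm over their backs; the gripper's body (75 mm by 190 mm) begins 51 mm behind the grasp point.
Start: joints at [64.716, 30.224, 82.088, -0, 67.689, -10.227], TCP at [162.325, 603.529, 222.548] pointing down, gripper open.
Joint ranges: [-176.69, 176.69], [-43.24, 126.21], [12.49, 139.97], [-82, 262], [0, 151.66], [-163.58, 163.58]. Speed limits (degrees/s): [159.86, 159.86, 180, 180, 180, 180].

INTERFACE

Orientations are given as a 3x3 rotation matrix whose columns are the frame's x, y, z axes.
In Python, from rig import observe, camera, finish_job, grasp_offset gives the robot as it stands.
- The arm moves only by the tool apply_moves, never from a script. Its argument "plan" is a list of rows, each a list of 7 numbers: the shift along the world's x, y, z as a fraction of full scale, then the turn, a rotation vector about the world's x, y, z as a fraction of full scale, then the opening, from 0 (shut) to 1 (fully open). In form: [[tx, ty, tz, wx, wy, wz, jaw], ...]. A call has exactly 8 rows; each row is the pose to reach, as a shift and turn from the pose commanded when the call began, turning the shorter way round; what a row does not reach only later rows make up. Full scale, the value 1, is 1 m for a shift and pi rad for a turn. A row lasts 1/10 s, in which the tool goes at most 50 mm and 8.59 degrees, less where a joint would pass 70% of its speed; a pose out of reach is approached as far as the arm can. A call with a number of a shift or a turn outside -1 to 1 is refused whole. A call with a gripper value outside its range is refused whole. The fingers move at their own pace and stop on an object; "squeeze" is the grip in N (left out, the last holds). Time passes only in rows, so rows that repeat a pose let the fingers close, or fill a call up. It gives the time, the measured TCP pose, the force, the opening and the grip force at its end, in the units of the state.
- observe(): the state, without advancing time (a new reading comes with each control period).
- camera(name): name is "side" or "top" or "wrist"; returns a dict with "img" (420x560x3 uint8, red, green, blue), "fov_y" (degrees; the focal length in pixels is half the picture's height over the tangent of half this angle, whatever the lens; pixels are square), "cx", "cy" (the principal point, pixels), "R" (3x3) and "t" (3): a world point X has camera coordinates R X + t; the wrist camera has in their place "hand_eye" (4x4, takes a point from camera to tool coordinates, whose origin is the TCP and whose axes are the flange's). Camera axes: x right, y down, z forward; pixel columns grow to the right and rows downward; lengths in mm; the calibration is good to about 2 mm. A picture is of the moment at which its call begins: read the wrist's pose just before it. There is no depth.
- finish_job(): hands the job in; it is judged then, once.
The state is a dict: "time_s": time; "qpos": joint angles; "joint_velocities": joint speeds; "joint_efforts": joint torques, N m; "tool_pos": TCP position; "ee_rot": TCP orientation; "contact_force": force on the tool from outside, world axes, zero at the start; "torque": the same for the moment, N m; "width": finger opening in mm; "grasp_force": force on a finger pad.
Only numpy, scipy, OpenCV 4.12 (cv2) and the standard library are available. Lean on these libraries where they do the work, as an engineer would, in place of code of your own. Each camera call takes 0.05 s, during which the arm holds its last target. There are 200 camera calls.

TASK

After watering, the three cactus pots were put back on the wrong saucers. Put each pot upright in the middle of the saucer of its own shape (round on round, square on square, six-sided on six-sided); the empty chopping board is free to stand a pot on meanwhile. Keep the pots upright, set them down without dropping them, and do not knock or shift the mug, the oil bottle or the pepper mill.

Things in the scene. Friction and masses are not known exactly. Their poses are not given: they have to be found in the camera images.
- pot_round: White glazed plant pot, 62 high: a straight upright collar on its top 22 mm (heights 40 to 62), best to grip there, below it the pot tapers to a 44 mm wide foot. Round: the collar is 64 across. It holds a ball cactus that rises to 88 above the foot, 23 in radius. About 0.26 kg. Origin at the centre of its underside, z up.
- pot_square: White glazed plant pot, 62 high: a straight upright collar on its top 22 mm (heights 40 to 62), best to grip there, below it the pot tapers to a 44 mm wide foot. Square: the collar is 58 across the flat sides. It holds a clump of small column cacti that rises to 89 above the foot, within 25 of the axis. About 0.26 kg. Origin at the centre of its underside, z up, its x and y axes square to the flat sides.
- pot_hex: White glazed plant pot, 62 high: a straight upright collar on its top 22 mm (heights 40 to 62), best to grip there, below it the pot tapers to a 44 mm wide foot. Six-sided: the collar is 60 across the flat sides, 69 across the corners. It holds a low leaf rosette that rises to 77 above the foot, within 22 of the axis. About 0.26 kg. Origin at the centre of its underside, z up, its x axis square to one pair of flat sides (the other pairs at 60 and 120 degrees from it).
- saucer_round: White glazed saucer, round, 98 across the rim; a shallow dish with a flat floor 6 mm thick and a rim 13 high and 5 thick. It belongs to the round pot; at the start another pot stands on it. Loose, 0.18 kg. Origin at the centre of its underside, z up.
- saucer_square: White glazed saucer, square, 90 across the flats; a shallow dish with a flat floor 6 mm thick and a rim 13 high and 5 thick. It belongs to the square pot; at the start another pot stands on it. Loose, 0.18 kg. Origin at the centre of its underside, z up, its x and y axes square to the sides.
- saucer_hex: White glazed saucer, six-sided, 94 across the flats; a shallow dish with a flat floor 6 mm thick and a rim 13 high and 5 thick. It belongs to the six-sided pot; at the start another pot stands on it. Loose, 0.18 kg. Origin at the centre of its underside, z up, its x axis square to one pair of sides.
- board: Small empty rectangular chopping board of pale wood, 120 (its x) by 150 (its y) and 15 thick, loose, 0.5 kg: the free spot where a pot can stand meanwhile. Origin at the centre of its underside, z up.
- mug: Blue mug standing among the pots, 76 across and 92 high, its handle standing out about 36 at its +y side. Not to be disturbed. Origin at the centre of its underside.
- oil_bottle: Green glass oil bottle, 60 across and 235 high, at the far right. Not to be disturbed. Origin at the centre of its underside.
- pepper_mill: Turned dark wood pepper mill, 56 across and 172 high, at the left. Not to be disturbed. Origin at the centre of its underside.
Not all that is in view belongs to the job. Leave any orange or purple look-alike of the pot_hex alone.

How it is judged (in metres and radians):
At the end, for the whole second after the job is handed in: Each pot stands in the saucer of its own shape, its foot within 12 mm of the saucer's centre and flat on the saucer's floor, upright within about 4.5 degrees, released and at rest (horizontal distance between pot_round and saucer_round below 0.012 m and z of pot_round in the frame of saucer_round between 0.002 and 0.01 m and angle between each of pot_round, saucer_round, pot_square, saucer_square, pot_hex, saucer_hex's own z axis and vertical below 0.08 rad and linear speed of each of pot_round, pot_square, pot_hex below 0.02 m/s and angular speed of each of pot_round, pot_square, pot_hex below 0.15 rad/s and horizontal distance between pot_square and saucer_square below 0.012 m and z of pot_square in the frame of saucer_square between 0.002 and 0.01 m and horizontal distance between pot_hex and saucer_hex below 0.012 m and z of pot_hex in the frame of saucer_hex between 0.002 and 0.01 m); the robot touches nothing.
It fails at once if a pot is tipped more than 30 degrees (its plant and grit would spill) (angle between any of pot_round, pot_square, pot_hex's own z axis and vertical above 0.52 rad).
It fails at once if a pot is let fall (it moves faster than 0.5 m/s while nothing holds it, a drop of more than about 13 mm) ((linear speed of pot_round above 0.5 m/s and contact force between pot_round and the fingers below 0.3 N) or (linear speed of pot_square above 0.5 m/s and contact force between pot_square and the fingers below 0.3 N) or (linear speed of pot_hex above 0.5 m/s and contact force between pot_hex and the fingers below 0.3 N)).
It fails at once if the mug, the oil bottle or the pepper mill is shifted more than 30 mm or knocked over (distance of any of mug, oil_bottle, pepper_mill from where it was at the start of the episode above 0.03 m or angle between any of mug, oil_bottle, pepper_mill's own z axis and vertical above 0.4 rad).
It also fails if it takes over 93 s, if anything falls off the work surface, if the arm or the gripper's body presses on something with over 40 N, if the wrist force passes 120 N, or if a joint passes its speed limit or range.

## Working session

There is one attempt and no reset: what is moved stays moved. The work goes in short steps, Python scripts to look and compute and a tool call to move; the robot and the scene stay as the last step left them, time stands still between calls to the robot, and variables do not carry over. Pictures are saved under pics/ and viewed, at most 14 in all, crops included, and the job is handed in when it is done.

Besides the shell and the picture viewer there is one more tool, called after "Request:" by a JSON object that holds its "op" and its "data". apply_moves: Moves the arm, as the interface text tells. Its arguments: {"type":"object","properties":{"plan":{"type":"array","items":{"type":"array","items":{"type":"number"}}},"squeeze":{"type":"number"}},"required":["plan"]}

```bash
mkdir -p pics; python3 - <<'E'
from rig import observe,camera
import cv2,json,pickle
s=observe();print({k:s[k] for k in('time_s','tool_pos','ee_rot','width')})
for n in('top','side'):
    c=camera(n);pickle.dump(c,open(n+'.pkl','wb'))
    print(n,c['fov_y'],c['cx'],c['cy'],c['R'],c['t'])
    cv2.imwrite(f'pics/{n}0.png',cv2.resize(c['img'][:,:,::-1],(800,600),interpolation=cv2.INTER_CUBIC))
E
```

```text
{'time_s': 0.0, 'tool_pos': array([162.03140094, 602.88806443, 221.58890273]), 'ee_rot': array([[-9.65660435e-01,  2.59805852e-01, -9.18839769e-04],
       [ 2.59807181e-01,  9.65658628e-01, -1.90835867e-03],
       [ 3.91482801e-04, -2.08154764e-03, -9.99997757e-01]]), 'width': 87.12660944384167}
top 45.4988632366004 274.44634022001617 214.31152081061447 [[ 0.00219679 -0.99997813  0.00623876]
 [-0.99764209 -0.00261953 -0.06858137]
 [ 0.06859621 -0.00607339 -0.99762602]] [  34.51749082  619.12425017 1176.61233279]
side 50.54094558340745 282.5903573257698 204.137540621542 [[-9.96530591e-01 -8.32251536e-02 -5.95513884e-04]
 [-6.15522959e-02  7.41800064e-01 -6.67790371e-01]
 [ 5.60187084e-02 -6.65436878e-01 -7.44349156e-01]] [623.75199555  38.52187036 984.08884516]
```

View pics/top0.png

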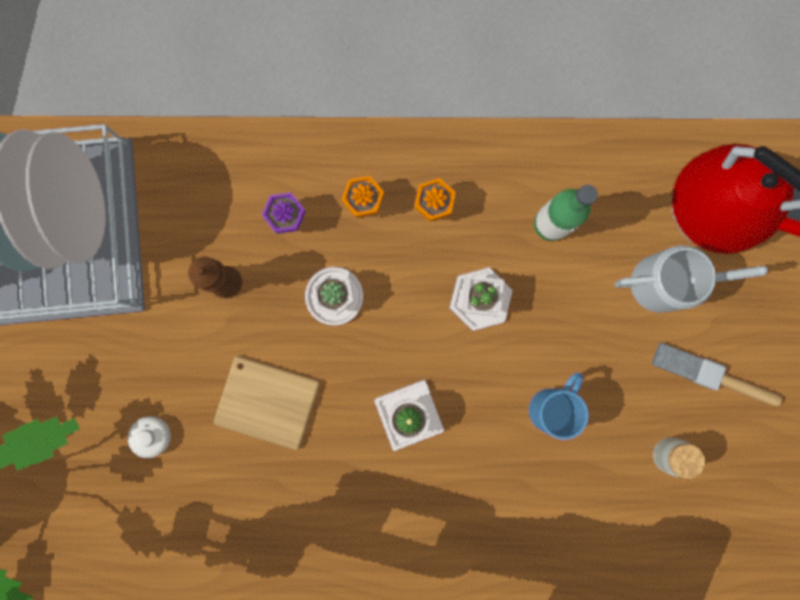

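View pics/side0.png

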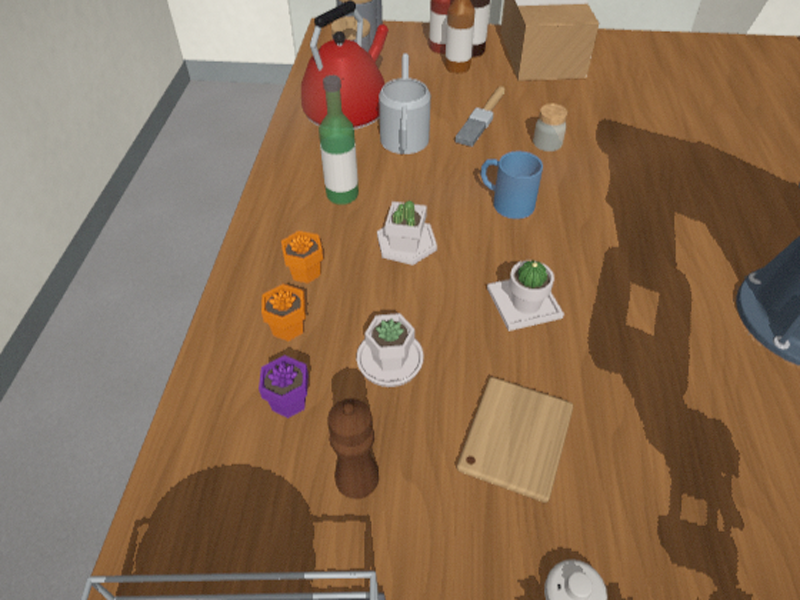

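```bash
cat > h.py <<'E'
import numpy as np,pickle,cv2
from rig import observe,camera
def K(c): 
    f=210/np.tan(np.radians(c['fov_y']/2)); return f,c['cx'],c['cy']
def ext(c,s=None):
    if 'hand_eye' in c:
        H=np.array(c['hand_eye']); Rw=s['ee_rot']@H[:3,:3]; o=s['ee_rot']@H[:3,3]+s['tool_pos']
        return Rw,o
    R=np.array(c['R']);return R.T,-R.T@np.array(c['t'])
def ray(c,u,v,z,s=None):
    f,cx,cy=K(c);Rw,o=ext(c,s)
    d=Rw@np.array([(u-cx)/f,(v-cy)/f,1]);return o+d*(z-o[2])/d[2]
def proj(c,X,s=None):
    f,cx,cy=K(c);Rw,o=ext(c,s);p=(np.atleast_2d(X)-o)@Rw
    return np.c_[cx+f*p[:,0]/p[:,2],cy+f*p[:,1]/p[:,2]]
E
python3 - <<'E'
from h import *
c=pickle.load(open('top.pkl','rb'));sd=pickle.load(open('side.pkl','rb'))
t=[]
for C,L in((c,[(333,296),(482,298),(409,415)]),(sd,[(390,345),(406,232),(527,292)])):
    r=[]
    for u,v in L:
        u,v=u*.7,v*.7;x0,y0=int(u-26),int(v-30)
        print(x0,y0);r.append(cv2.resize(C['img'][y0:y0+60,x0:x0+53,::-1],None,fx=5,fy=5,interpolation=cv2.INTER_CUBIC))
    t.append(np.hstack(r))
cv2.imwrite('pics/m.png',np.vstack(t))
for n,p,z in[('hexpot',(333,293),60),('sqpot',(483,294),60),('rpot',(408,421),60),('rs',(334,296),13),('hs',(482,298),13),('ss',(409,415),13),('board',(267,402),15),('mill foot',(230,283),0)]:
    print(n,ray(c,p[0]*.7,p[1]*.7,z).round(0))
w=camera('wrist');print(w['fov_y'],w['cx'],w['cy'],w['hand_eye'])
E
```

```text
207 177
311 178
260 260
247 211
258 132
342 174
hexpot [637. 132.  60.]
sqpot [ 637. -111.   60.]
rpot [432.  10.  60.]
rs [637. 134.  13.]
hs [ 634. -116.   13.]
ss [438.   7.  13.]
board [459. 244.  15.]
mill foot [659. 312.   0.]
60.919773297563786 278.7267578009295 208.46152941267306 [[-4.45016351e-04 -9.57978898e-01 -2.86838341e-01  7.83199235e+01]
 [ 9.99999889e-01 -4.70469547e-04  1.98146355e-05 -1.71492059e-01]
 [-1.53930707e-04 -2.86838300e-01  9.57979001e-01 -1.62610472e+02]
 [ 0.00000000e+00  0.00000000e+00  0.00000000e+00  1.00000000e+00]]
```

View pics/m.png

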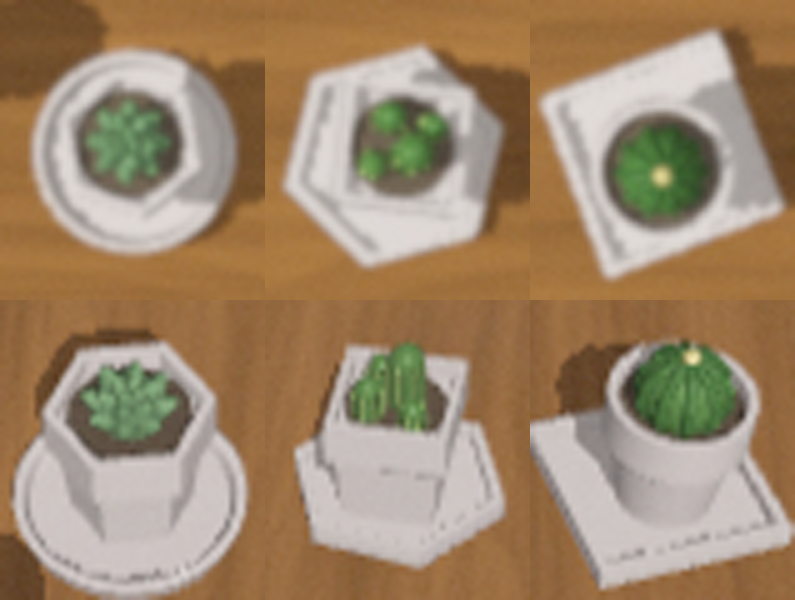

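```bash
python3 - <<'E'
from h import *
T=pickle.load(open('top.pkl','rb'));S=pickle.load(open('side.pkl','rb'))
O={'t':[(207,177),(311,178),(260,260)],'s':[(247,211),(258,132),(342,174)]}
def W(k,i,P,z,n):
    C=T if k=='t' else S; x0,y0=O[k][i]
    X=np.array([ray(C,x0+(x-265*i+.5)/5-.5,y0+(y-(300 if k=='s' else 0)+.5)/5-.5,z) for x,y in P])
    m=X.mean(0);d=X-m;a=np.arctan2(d[:,1],d[:,0])
    ang=np.degrees(np.angle(np.mean(np.exp(1j*n*a))))/n
    print(k,i,m.round(1),'corner ang',round(ang,1),'radii',np.hypot(d[:,0],d[:,1]).round(1))
W('t',1,[(317,75),(425,46),(503,125),(478,240),(367,267),(285,187)],13,6)
W('s',1,[(297,452),(312,540),(418,566),(505,505),(482,425)],7,6)
W('t',2,[(717,30),(783,212),(612,278),(541,98)],13,4)
W('t',0,[(134,51),(134,253),(33,152),(236,152)],13,4)
W('s',0,[(130,425),(130,583),(14,502),(246,502)],13,4)
W('t',1,[(341,82),(475,92),(467,212),(335,200)],68,4)
W('s',1,[(348,345),(468,360),(450,447),(321,430)],68,4)
W('s',0,[(78,350),(168,343),(216,405),(188,455),(92,462),(43,415)],68,6)
W('s',2,[(683,340),(683,462),(607,400),(758,400)],68,4)
W('t',2,[(662,105),(662,235),(595,170),(730,170)],68,4)
# board corners (800x600 view)
B=np.array([ray(T,u*.7,v*.7,15) for u,v in[(237,357),(320,380),(300,447),(215,425)]]);print(B.round(0),B.mean(0))
E
```

```text
t 1 [ 633.1 -114.3   13. ] corner ang -15.0 radii [54.7 55.6 54.1 56.2 55.2 55.6]
s 1 [ 628.1 -102.6    7. ] corner ang -14.2 radii [61.4 52.9 47.8 49.8 65.2]
t 2 [437.8   7.4  13. ] corner ang -24.0 radii [64.3 63.2 63.2 64.1]
t 0 [637.1 134.8  13. ] corner ang 0.3 radii [48.9 48.8 48.8 49. ]
s 0 [634.7 142.3  13. ] corner ang 5.2 radii [40.  39.8 47.7 47.7]
t 1 [ 633.4 -111.1   68. ] corner ang 40.8 radii [41.6 41.3 41.5 40.6]
s 1 [ 631.7 -107.3   68. ] corner ang 39.3 radii [42.7 42.  43.5 42.7]
s 0 [634.1 134.7  68. ] corner ang 10.8 radii [35.3 34.7 33.7 33.7 32.  34.9]
s 2 [433.1  14.8  68. ] corner ang 0.9 radii [36.2 35.8 32.3 32. ]
t 2 [435.2   9.5  68. ] corner ang 0.1 radii [29.3 29.3 30.6 30.8]
[[534. 295.  15.]
 [496. 156.  15.]
 [385. 188.  15.]
 [421. 330.  15.]] [458.69177225 242.2614867   15.        ]
```

Request:
{"op": "apply_moves", "data": {"plan": [[0.017,-0.037,0,0,0,0,1],[0.034,-0.074,0,0,0,0,1],[0.051,-0.111,0,0,0,0,1],[0.068,-0.148,0,0,0,0,1],[0.085,-0.185,0,0,0,0,1],[0.102,-0.222,0,0,0,0,1],[0.119,-0.259,0,0,0,0,1],[0.136,-0.296,0,0,0,0,1]], "squeeze": 20}}

```text
time_s: 0.95
tool_pos: [298.6, 306.0, 222.5]
ee_rot: [[-0.966, 0.259, 0.0], [0.259, 0.966, -0.0], [-0.0, -0.0, -1.0]]
contact_force: [1.0, -0.1, -0.3]
width: 87.3
grasp_force: 0.0
```

Request:
{"op": "apply_moves", "data": {"plan": [[0.017,-0.037,0,0,0,0,1],[0.034,-0.074,0,0,0,0,1],[0.051,-0.111,0,0,0,0,1],[0.068,-0.148,0,0,0,0,1],[0.085,-0.185,0,0,0,0,1],[0.102,-0.222,0,0,0,0,1],[0.119,-0.259,0,0,0,0,1],[0.136,-0.296,0,0,0,0,1]]}}

```text
time_s: 1.75
tool_pos: [434.7, 9.9, 222.5]
ee_rot: [[-0.966, 0.26, -0.0], [0.26, 0.966, 0.0], [0.0, 0.0, -1.0]]
contact_force: [0.2, 0.8, -0.1]
width: 86.6
grasp_force: 0.0
```

```bash
cat > look.py <<'E'
import sys
from h import *
n=sys.argv[1]; s=observe(); c=camera('wrist'); pickle.dump((c,s),open(n+'.pkl','wb'))
print(s['tool_pos'].round(1),np.degrees(np.arctan2(s['ee_rot'][1,1],s['ee_rot'][0,1])).round(1),s['width'],s['time_s'])
cv2.imwrite(f'pics/{n}.png',cv2.resize(c['img'][:,:,::-1],(800,600),interpolation=cv2.INTER_CUBIC))
E
sleep 0; python3 look.py w1
```

```text
[434.7   9.9 222.5] 74.9 86.62359009234879 1.75
```

View pics/w1.png

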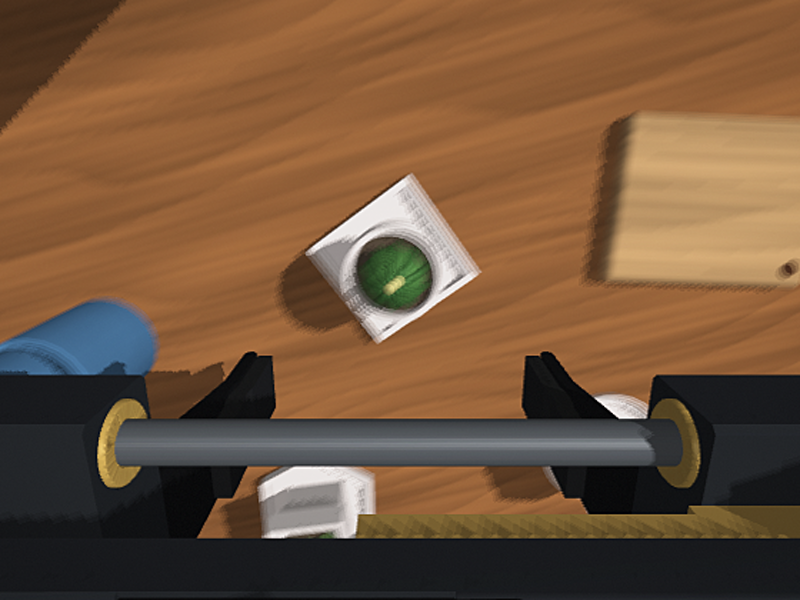

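```bash
python3 look.py w2; python3 - <<'E'
from h import *
c,s=pickle.load(open('w2.pkl','rb'))
cv2.imwrite('pics/w2c.png',cv2.resize(c['img'][110:250,200:350,::-1],None,fx=4,fy=4,interpolation=cv2.INTER_CUBIC))
E
```

```text
[439.5   4.4 223.1] 74.8 87.2420621291749 1.8
```

View pics/w2c.png

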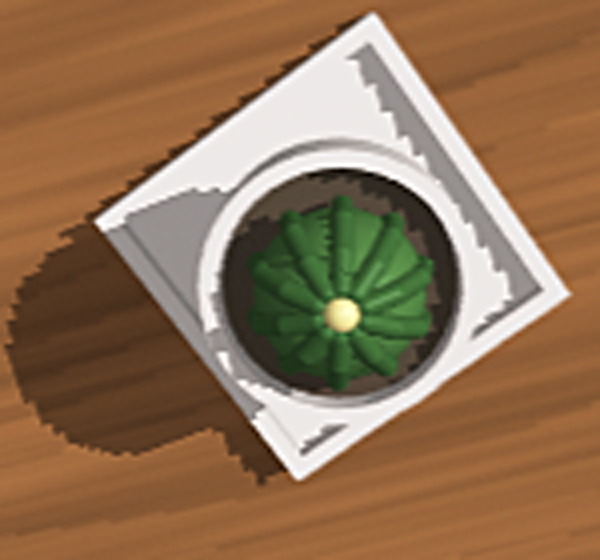

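```bash
python3 - <<'E'
from h import *
c,s=pickle.load(open('w2.pkl','rb'))
g=lambda P,z:np.array([ray(c,200+(x+.5)/4-.5,110+(y+.5)/4-.5,z,s) for x,y in P])
X=g([(373,12),(570,294),(299,481),(96,220)],13);m=X.mean(0);print(m.round(1),(X-m).round(1),np.hypot(*(X-m)[:,:2].T))
X=g([(197,272),(463,272),(331,140),(331,408)],68);print(X.round(1),X.mean(0))
print(observe()['tool_pos'],observe()['time_s'])
c=camera('wrist')
print(observe()['tool_pos'],observe()['time_s'],observe()['qpos'])
E
```

```text
[437.4   9.   13. ] [[-58.1  25.7   0. ]
 [ 26.   58.    0. ]
 [ 58.3 -25.8   0. ]
 [-26.1 -57.9   0. ]] [63.54342072 63.58654141 63.75579803 63.48284421]
[[421.4 -19.4  68. ]
 [437.2  38.7  68. ]
 [400.8  17.6  68. ]
 [460.6   1.5  68. ]] [429.996866     9.58457166  68.        ]
[437.82341322   7.17918716 222.8878503 ] 1.85
[435.61834504   9.40122065 222.50711807] 1.9 [-1.35205938e+01  1.56578032e+01  1.08075430e+02 -3.15957443e-03
  5.62172495e+01 -8.82056226e+01]
```

```bash
cat > seg.py <<'E'
from h import *
def white(im,roi):
    x0,y0,x1,y1=roi;hsv=cv2.cvtColor(im,cv2.COLOR_RGB2HSV)
    m=((hsv[...,1]<40)&(hsv[...,2]>95)).astype(np.uint8)
    k=np.zeros_like(m);k[y0:y1,x0:x1]=m[y0:y1,x0:x1];return k
E
python3 - <<'E'
from seg import *
for i in range(3): camera('wrist')
s=observe();c=camera('wrist');pickle.dump((c,s),open('w3.pkl','wb'));print(s['tool_pos'])
m=white(c['img'],(190,110,360,250))
cs,h=cv2.findContours(m,cv2.RETR_CCOMP,cv2.CHAIN_APPROX_NONE)
i=max(range(len(cs)),key=lambda i:cv2.contourArea(cs[i]))
b=cv2.boxPoints(cv2.minAreaRect(cs[i]));X=np.array([ray(c,u,v,13,s) for u,v in b]);print('saucer',X.mean(0),X-X.mean(0))
j=max([j for j in range(len(cs)) if h[0][j][3]==i],key=lambda j:cv2.contourArea(cs[j]))
e=cv2.fitEllipse(cs[j]);print('soil',e,ray(c,*e[0],60,s),ray(c,*e[0],66,s))
E
```

```text
[433.24400368  12.33884501 222.2504585 ]
saucer [437.58210713   8.52521716  13.        ] [[-27.38389306 -58.16369283   0.        ]
 [-58.93724104  25.91006877   0.        ]
 [ 24.63208439  59.90839999   0.        ]
 [ 61.68904971 -27.65477594   0.        ]]
soil ((276.9009094238281, 190.4690704345703), (57.30225372314453, 60.060401916503906), 88.7755126953125) [433.82279436  10.29894374  60.        ] [432.41982785  10.7064729   66.        ]
```

Request:
{"op": "apply_moves", "data": {"plan": [[-0.0013,-0.001,-0.03,0,0,0,1],[-0.0013,-0.001,-0.06,0,0,0,1],[-0.0013,-0.001,-0.09,0,0,0,1],[-0.0013,-0.001,-0.115,0,0,0,1],[-0.0013,-0.001,-0.14,0,0,0,1],[-0.0013,-0.001,-0.16,0,0,0,1],[-0.0013,-0.001,-0.175,0,0,0,1],[-0.0013,-0.001,-0.1845,0,0,0,1]]}}

```text
time_s: 2.9
tool_pos: [432.2, 11.8, 37.2]
ee_rot: [[-0.966, 0.258, -0.002], [0.258, 0.966, 0.0], [0.002, 0.0, -1.0]]
contact_force: [0.1, 0.0, -0.3]
width: 87.3
grasp_force: 0.0
```

Request:
{"op": "apply_moves", "data": {"plan": [[0,0,0,0,0,0,1],[0,0,0,0,0,0,0.5],[0,0,0,0,0,0,0.5],[0,0,0,0,0,0,0.5],[0,0,0,0,0,0,0.5],[0,0,0,0,0,0,0.5],[0,0,0,0,0,0,0.5],[0,0,0,0,0,0,0.5]]}}

```text
time_s: 3.7
tool_pos: [433.4, 10.5, 38.6]
ee_rot: [[-0.966, 0.26, 0.001], [0.26, 0.966, -0.0], [-0.001, 0.0, -1.0]]
contact_force: [1.0, 1.1, 7.0]
width: 63.4
grasp_force: 20.0
```

Request:
{"op": "apply_moves", "data": {"plan": [[0,0,0.005,0,0,0,0.5],[0,0,0.015,0,0,0,0.5],[0,0,0.03,0,0,0,0.5],[0,0,0.045,0,0,0,0.5],[0,0.01,0.055,0,0,0,0.5],[0.003,0.03,0.06,0,0,0,0.5],[0.006,0.055,0.06,0,0,0,0.5],[0.009,0.085,0.06,0,0,0,0.5]]}}

```text
time_s: 4.5
tool_pos: [442.0, 96.5, 98.7]
ee_rot: [[-0.965, 0.261, 0.0], [0.261, 0.965, -0.0], [-0.0, 0.0, -1.0]]
contact_force: [0.9, -0.6, -1.7]
width: 63.3
grasp_force: 20.0
```

Request:
{"op": "apply_moves", "data": {"plan": [[0.003,0.03,0,0,0,0,0.5],[0.006,0.06,0,0,0,0,0.5],[0.01,0.09,0,0,0,0,0.5],[0.014,0.115,0,0,0,0,0.5],[0.016,0.135,0,0,0,0,0.5],[0.017,0.147,0,0,0,0,0.5],[0.017,0.147,0,0,0,0,0.5],[0.017,0.147,0,0,0,0,0.5]]}}

```text
time_s: 5.3
tool_pos: [458.3, 242.2, 98.0]
ee_rot: [[-0.966, 0.259, -0.001], [0.259, 0.966, -0.001], [0.001, -0.001, -1.0]]
contact_force: [-0.5, -1.0, -1.9]
width: 63.5
grasp_force: 20.0
```

Request:
{"op": "apply_moves", "data": {"plan": [[0,0,-0.01,0,0,0,0.5],[0,0,-0.022,0,0,0,0.5],[0,0,-0.032,0,0,0,0.5],[0,0,-0.04,0,0,0,0.5],[0,0,-0.044,0,0,0,0.5],[0,0,-0.047,0,0,0,0.5],[0,0,-0.049,0,0,0,0.5],[0,0,-0.049,0,0,0,0.5]]}}

```text
time_s: 6.1
tool_pos: [459.1, 242.6, 48.9]
ee_rot: [[-0.966, 0.26, -0.0], [0.26, 0.966, -0.0], [0.0, -0.0, -1.0]]
contact_force: [0.2, -0.0, -2.3]
width: 63.8
grasp_force: 20.0
```

Request:
{"op": "apply_moves", "data": {"plan": [[0,0,-0.0005,0,0,0,0.5],[0,0,-0.001,0,0,0,0.5],[0,0,-0.0015,0,0,0,0.5],[0,0,-0.002,0,0,0,0.5],[0,0,-0.002,0,0,0,0.5],[0,0,-0.002,0,0,0,0.5],[0,0,-0.002,0,0,0,0.5],[0,0,-0.002,0,0,0,0.5]]}}

```text
time_s: 6.9
tool_pos: [459.2, 242.6, 47.6]
ee_rot: [[-0.966, 0.26, 0.001], [0.26, 0.966, 0.0], [-0.001, 0.0, -1.0]]
contact_force: [-1.7, 0.7, 5.5]
width: 63.3
grasp_force: 20.0
```

Request:
{"op": "apply_moves", "data": {"plan": [[0,0,0,0,0,0,1],[0,0,0,0,0,0,1],[0,0,0,0,0,0,1],[0,0,0,0,0,0,1],[0,0,0.02,0,0,0,1],[0,0,0.06,0,0,0,1],[0,0,0.105,0,0,0,1],[0,0,0.153,0,0,0,1]]}}

```text
time_s: 7.7
tool_pos: [458.3, 242.3, 200.9]
ee_rot: [[-0.966, 0.26, -0.002], [0.26, 0.966, -0.001], [0.002, -0.001, -1.0]]
contact_force: [1.2, -0.0, -1.0]
width: 87.0
grasp_force: 0.0
```

Request:
{"op": "apply_moves", "data": {"plan": [[0.02,-0.04,0,0,0,0.01,1],[0.04,-0.08,0,0,0,0.02,1],[0.06,-0.12,0,0,0,0.03,1],[0.08,-0.16,0,0,0,0.04,1],[0.1,-0.2,0,0,0,0.05,1],[0.12,-0.24,0,0,0,0.0556,1],[0.138,-0.28,0,0,0,0.0556,1],[0.156,-0.316,0,0,0,0.0556,1]]}}

```text
time_s: 8.5
tool_pos: [615.4, -75.6, 199.7]
ee_rot: [[-0.996, 0.089, -0.0], [0.089, 0.996, 0.0], [0.0, 0.0, -1.0]]
contact_force: [0.2, 0.9, -0.1]
width: 87.1
grasp_force: 0.0
```

Request:
{"op": "apply_moves", "data": {"plan": [[0.012,-0.025,0,0,0,0,1],[0.018,-0.035,0,0,0,0,1],[0.018,-0.035,0,0,0,0,1],[0.018,-0.035,0,0,0,0,1],[0.018,-0.035,0,0,0,0,1],[0.018,-0.035,0,0,0,0,1],[0.018,-0.035,0,0,0,0,1],[0.018,-0.035,0,0,0,0,1]]}}

```text
time_s: 9.3
tool_pos: [632.9, -107.8, 200.2]
ee_rot: [[-0.996, 0.087, 0.0], [0.087, 0.996, 0.0], [-0.0, 0.0, -1.0]]
contact_force: [0.0, -0.3, -0.2]
width: 87.4
grasp_force: 0.0
```

```bash
python3 look.py w4;python3 - <<'E'
from h import *
c,s=pickle.load(open('w4.pkl','rb'))
p=proj(c,[[633,-110,40]],s)[0].astype(int);x0,y0=p-70;print(x0,y0)
cv2.imwrite('pics/w4c.png',cv2.resize(c['img'][y0:y0+140,x0:x0+140,::-1],None,fx=4,fy=4,interpolation=cv2.INTER_CUBIC))
E
```

```text
[ 632.9 -107.8  200.2] 85.0 87.40232415997338 9.3
206 119
```

View pics/w4c.png

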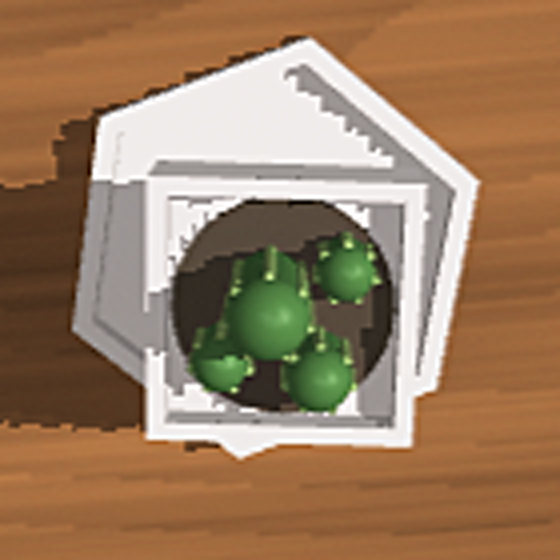

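```bash
cat > mc.py <<'E'
from h import *
def M(n,x0,y0,k,P,z,N):
    c,s=pickle.load(open(n+'.pkl','rb'))
    X=np.array([ray(c,x0+(x+.5)/k-.5,y0+(y+.5)/k-.5,z,s) for x,y in P]);m=X.mean(0);d=X-m
    a=np.arctan2(d[:,1],d[:,0]);print(m.round(1),'corner',np.round(np.degrees(np.angle(np.mean(np.exp(1j*N*a))))/N,1),np.hypot(d[:,0],d[:,1]).round(1))
E
python3 - <<'E'
from mc import *
M('w4',206,119,4,[(148,177),(427,184),(412,446),(148,438)],68,4)
M('w4',206,119,4,[(310,38),(480,183),(435,393),(240,458),(73,328),(100,118)],13,6)
E
```

```text
[ 632.7 -109.9   68. ] corner 38.3 [40.8 41.  40.9 40.8]
[ 632.3 -112.8   13. ] corner -14.9 [54.5 54.5 54.7 54.2 54.1 54.5]
```

Request:
{"op": "apply_moves", "data": {"plan": [[0,-0.0015,-0.025,0,0,-0.008,1],[0,-0.0015,-0.055,0,0,-0.008,1],[0,-0.0015,-0.085,0,0,-0.008,1],[0,-0.0015,-0.11,0,0,-0.008,1],[0,-0.0015,-0.13,0,0,-0.008,1],[0,-0.0015,-0.147,0,0,-0.008,1],[0,-0.0015,-0.157,0,0,-0.008,1],[0,-0.0015,-0.162,0,0,-0.008,1]]}}

```text
time_s: 10.15
tool_pos: [632.6, -109.8, 37.1]
ee_rot: [[-0.994, 0.113, -0.001], [0.113, 0.994, 0.0], [0.001, 0.0, -1.0]]
contact_force: [0.2, 0.3, -0.4]
width: 87.2
grasp_force: 0.0
```

Request:
{"op": "apply_moves", "data": {"plan": [[0,0,0,0,0,0,1],[0,0,0,0,0,0,0.5],[0,0,0,0,0,0,0.5],[0,0,0,0,0,0,0.5],[0,0,0,0,0,0,0.5],[0,0,0,0,0,0,0.5],[0,0,0,0,0,0,0.5],[0,0,0,0,0,0,0.5]]}}

```text
time_s: 10.95
tool_pos: [633.2, -110.0, 38.5]
ee_rot: [[-0.994, 0.113, 0.0], [0.113, 0.994, -0.0], [-0.0, -0.0, -1.0]]
contact_force: [-0.7, 0.8, 3.1]
width: 58.0
grasp_force: 20.0
```

Request:
{"op": "apply_moves", "data": {"plan": [[0,0,0.005,0,0,0,0.5],[0,0,0.015,0,0,0,0.5],[0,0,0.03,0,0,0,0.5],[0,0,0.045,0,0,0,0.5],[-0.01,0.006,0.055,0,0,0,0.5],[-0.03,0.018,0.06,0,0,0,0.5],[-0.055,0.033,0.06,0,0,0,0.5],[-0.08,0.048,0.06,0,0,0,0.5]]}}

```text
time_s: 11.75
tool_pos: [551.7, -61.2, 99.3]
ee_rot: [[-0.994, 0.113, 0.001], [0.113, 0.994, -0.0], [-0.001, -0.0, -1.0]]
contact_force: [-0.8, 0.5, -2.1]
width: 57.9
grasp_force: 20.0
```

Request:
{"op": "apply_moves", "data": {"plan": [[-0.025,0.015,0,0,0,0,0.5],[-0.05,0.03,0,0,0,0,0.5],[-0.073,0.044,0,0,0,0,0.5],[-0.095,0.057,0,0,0,0,0.5],[-0.109,0.066,0,0,0,0,0.5],[-0.1155,0.07,0,0,0,0,0.5],[-0.1155,0.07,0,0,0,0,0.5],[-0.1155,0.07,0,0,0,0,0.5]]}}

```text
time_s: 12.55
tool_pos: [439.0, 7.6, 98.6]
ee_rot: [[-0.994, 0.113, 0.003], [0.113, 0.994, -0.001], [-0.003, -0.0, -1.0]]
contact_force: [-0.5, 0.2, -2.9]
width: 57.8
grasp_force: 20.0
```

Request:
{"op": "apply_moves", "data": {"plan": [[0,0,-0.01,0,0,0,0.5],[0,0,-0.022,0,0,0,0.5],[0,0,-0.034,0,0,0,0.5],[0,0,-0.044,0,0,0,0.5],[0,0,-0.051,0,0,0,0.5],[0,0,-0.056,0,0,0,0.5],[0,0,-0.058,0,0,0,0.5],[0,0,-0.058,0,0,0,0.5]]}}

```text
time_s: 13.35
tool_pos: [437.6, 8.0, 39.9]
ee_rot: [[-0.994, 0.113, -0.0], [0.113, 0.994, 0.0], [0.0, 0.0, -1.0]]
contact_force: [0.3, 0.6, -2.8]
width: 57.7
grasp_force: 20.0
```

Request:
{"op": "apply_moves", "data": {"plan": [[0,0,-0.0005,0,0,0,0.5],[0,0,-0.001,0,0,0,0.5],[0,0,-0.0015,0,0,0,0.5],[0,0,-0.002,0,0,0,0.5],[0,0,-0.002,0,0,0,0.5],[0,0,-0.002,0,0,0,0.5],[0,0,-0.002,0,0,0,0.5],[0,0,-0.002,0,0,0,0.5]]}}

```text
time_s: 14.15
tool_pos: [437.7, 8.0, 38.4]
ee_rot: [[-0.994, 0.113, 0.001], [0.113, 0.994, -0.0], [-0.001, -0.0, -1.0]]
contact_force: [-0.4, 0.6, 5.5]
width: 57.6
grasp_force: 20.0
```

Request:
{"op": "apply_moves", "data": {"plan": [[0,0,0,0,0,0,1],[0,0,0,0,0,0,1],[0,0,0,0,0,0,1],[0,0,0,0,0,0,1],[0,0,0.02,0,0,0,1],[0,0,0.07,0,0,0,1],[0,0,0.12,0,0,0,1],[0,0,0.162,0,0,0,1]]}}

```text
time_s: 14.95
tool_pos: [437.4, 8.1, 202.2]
ee_rot: [[-0.994, 0.113, 0.001], [0.113, 0.994, -0.0], [-0.001, -0.0, -1.0]]
contact_force: [1.4, 0.2, -0.3]
width: 87.0
grasp_force: 0.0
```

Request:
{"op": "apply_moves", "data": {"plan": [[0.03,0.02,0,0,0,0,1],[0.06,0.04,0,0,0,0.02,1],[0.09,0.06,0,0,0,0.04,1],[0.12,0.08,0,0,0,0.06,1],[0.15,0.1,0,0,0,0.08,1],[0.18,0.115,0,0,0,0.095,1],[0.197,0.126,0,0,0,0.095,1],[0.197,0.126,0,0,0,0.095,1]]}}

```text
time_s: 15.75
tool_pos: [636.5, 135.4, 199.4]
ee_rot: [[-0.983, -0.186, 0.002], [-0.186, 0.983, 0.0], [-0.002, 0.0, -1.0]]
contact_force: [-0.1, 0.3, -0.3]
width: 87.1
grasp_force: 0.0
```

Request:
{"op": "apply_moves", "data": {"plan": [[0,0,0,0,0,0,1],[0,0,0,0,0,0,1],[0,0,0,0,0,0,1],[0,0,0,0,0,0,1],[0,0,0,0,0,0,1],[0,0,0,0,0,0,1],[0,0,0,0,0,0,1],[0,0,0,0,0,0,1]]}}

```text
time_s: 16.55
tool_pos: [634.5, 134.0, 200.1]
ee_rot: [[-0.983, -0.184, 0.0], [-0.184, 0.983, -0.0], [-0.0, -0.0, -1.0]]
contact_force: [0.5, -0.1, 0.3]
width: 86.9
grasp_force: 0.0
```

```bash
python3 look.py w5;python3 - <<'E'
from h import *
c,s=pickle.load(open('w5.pkl','rb'));T=camera('top');pickle.dump(T,open('top2.pkl','wb'))
p=proj(c,[[635,134,40]],s)[0].astype(int);x0,y0=p-70;print(x0,y0)
A=cv2.resize(c['img'][y0:y0+140,x0:x0+133,::-1],None,fx=4,fy=4,interpolation=cv2.INTER_CUBIC)
B=cv2.resize(T['img'][260:330,260:325,::-1],None,fx=4,fy=4,interpolation=cv2.INTER_CUBIC)
C=cv2.resize(T['img'][245:315,150:215,::-1],None,fx=4,fy=4,interpolation=cv2.INTER_CUBIC)
cv2.imwrite('pics/w5c.png',np.hstack([A,np.vstack([B,C])]))
E
```

```text
[634.5 134.  200.1] 100.6 86.94367859970379 16.55
209 120
```

View pics/w5c.png

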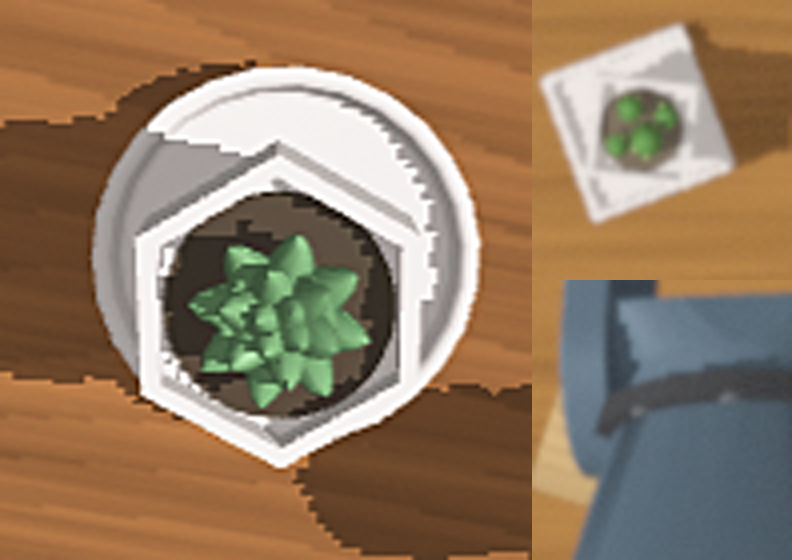

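```bash
python3 - <<'E'
from mc import *
M('w5',209,120,4,[(278,155),(417,232),(416,388),(280,467),(142,390),(138,236)],68,6)
from scipy.optimize import least_squares as L
c,s=pickle.load(open('w5.pkl','rb'))
X=np.array([ray(c,209+(x+.5)/4-.5,120+(y+.5)/4-.5,13,s)[:2] for x,y in[(92,250),(480,250),(288,67),(420,120),(150,125),(455,345)]])
r=L(lambda p:np.hypot(*(X-p[:2]).T)-49,[635,134]);print(r.x,r.fun)
E
```

```text
[635.2 133.3  68. ] corner 11.1 [34.  34.1 34.1 35.  34.2 34. ]
[637.20982605 135.31069956] [-0.51511102 -0.12274667  0.14374262  0.02045814 -0.73966602 -1.01043833]
```

Request:
{"op": "apply_moves", "data": {"plan": [[0.0007,-0.0007,-0.025,0,0,0.003,1],[0.0007,-0.0007,-0.055,0,0,0.003,1],[0.0007,-0.0007,-0.085,0,0,0.003,1],[0.0007,-0.0007,-0.11,0,0,0.003,1],[0.0007,-0.0007,-0.13,0,0,0.003,1],[0.0007,-0.0007,-0.147,0,0,0.003,1],[0.0007,-0.0007,-0.157,0,0,0.003,1],[0.0007,-0.0007,-0.162,0,0,0.003,1]]}}

```text
time_s: 17.45
tool_pos: [634.8, 133.3, 37.0]
ee_rot: [[-0.981, -0.193, -0.001], [-0.193, 0.981, -0.0], [0.001, 0.0, -1.0]]
contact_force: [-0.5, -0.1, -0.1]
width: 87.0
grasp_force: 0.0
```

Request:
{"op": "apply_moves", "data": {"plan": [[0,0,0,0,0,0,1],[0,0,0,0,0,0,0.5],[0,0,0,0,0,0,0.5],[0,0,0,0,0,0,0.5],[0,0,0,0,0,0,0.5],[0,0,0,0,0,0,0.5],[0,0,0,0,0,0,0.5],[0,0,0,0,0,0,0.5]]}}

```text
time_s: 18.25
tool_pos: [635.5, 133.5, 38.6]
ee_rot: [[-0.981, -0.193, 0.001], [-0.193, 0.981, 0.0], [-0.001, 0.0, -1.0]]
contact_force: [-1.0, 0.2, 4.3]
width: 59.7
grasp_force: 20.0
```

Request:
{"op": "apply_moves", "data": {"plan": [[0,0,0.005,0,0,0,0.5],[0,0,0.015,0,0,0,0.5],[0,0,0.03,0,0,0,0.5],[0,0,0.045,0,0,0,0.5],[0,-0.01,0.055,0,0,0,0.5],[0,-0.03,0.06,0,0,0,0.5],[0,-0.06,0.06,0,0,0,0.5],[-0.001,-0.09,0.06,0,0,0,0.5]]}}

```text
time_s: 19.05
tool_pos: [634.7, 42.0, 99.5]
ee_rot: [[-0.981, -0.195, 0.002], [-0.195, 0.981, -0.001], [-0.002, -0.001, -1.0]]
contact_force: [0.4, 0.2, -3.5]
width: 60.0
grasp_force: 20.0
```

Request:
{"op": "apply_moves", "data": {"plan": [[0,-0.03,0,0,0,0,0.5],[0,-0.06,0,0,0,0,0.5],[0,-0.09,0,0,0,0,0.5],[-0.001,-0.12,0,0,0,0,0.5],[-0.0018,-0.142,0,0,0,0,0.5],[-0.0018,-0.1565,0,0,0,0,0.5],[-0.0018,-0.1565,0,0,0,0,0.5],[-0.0018,-0.1565,0,0,0,0,0.5]]}}

```text
time_s: 19.85
tool_pos: [632.2, -112.8, 98.3]
ee_rot: [[-0.981, -0.193, -0.0], [-0.193, 0.981, 0.001], [-0.0, 0.001, -1.0]]
contact_force: [-0.8, 0.2, -3.8]
width: 59.9
grasp_force: 20.0
```

```bash
python3 look.py w6
```

```text
[ 632.2 -112.8   98.3] 101.1 59.8974565563884 19.85
```

View pics/w6.png

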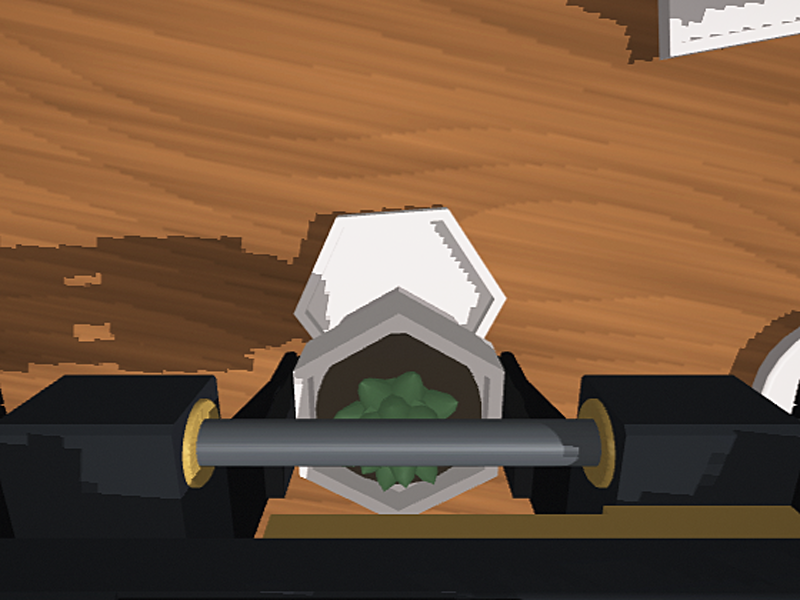

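```bash
python3 - <<'E'
from mc import *
from scipy.optimize import least_squares as L
c,s=pickle.load(open('w6.pkl','rb'))
X=np.array([ray(c,u*.7,v*.7,13,s)[:2] for u,v in[(338,215),(447,208),(507,298),(295,315)]])
print(X.round(1))
def f(p):
    a=np.radians(p[2]+60*np.arange(6));H=p[:2]+54.3*np.c_[np.cos(a),np.sin(a)]
    return np.concatenate([d[np.argmin(np.hypot(*d.T))] for d in X[:,None]-H])
r=L(f,[632,-113,-15]);print(r.x,r.fun.round(1))
E
```

```text
[[ 592.8 -150.6]
 [ 579.3  -99.6]
 [ 617.7  -59.8]
 [ 647.4 -164.1]]
[ 631.93449951 -112.14887585  -14.31103079] [-1.2  0.4  0.  -0.8  0.5  0.1  0.8  0.3]
```

Saucer unmoved (632, -112.5); lower the hex pot there.

Request:
{"op": "apply_moves", "data": {"plan": [[0,0,-0.01,0,0,0,0.5],[0,0,-0.022,0,0,0,0.5],[0,0,-0.034,0,0,0,0.5],[0,0,-0.044,0,0,0,0.5],[0,0,-0.051,0,0,0,0.5],[0,0,-0.056,0,0,0,0.5],[0,0,-0.058,0,0,0,0.5],[0,0,-0.058,0,0,0,0.5]]}}

```text
time_s: 20.7
tool_pos: [632.4, -113.2, 39.8]
ee_rot: [[-0.981, -0.193, -0.0], [-0.193, 0.981, 0.0], [0.0, 0.0, -1.0]]
contact_force: [0.2, 0.1, -3.2]
width: 59.8
grasp_force: 20.0
```

Request:
{"op": "apply_moves", "data": {"plan": [[0,0,-0.0005,0,0,0,0.5],[0,0,-0.001,0,0,0,0.5],[0,0,-0.0015,0,0,0,0.5],[0,0,-0.002,0,0,0,0.5],[0,0,-0.002,0,0,0,0.5],[0,0,-0.002,0,0,0,0.5],[0,0,-0.002,0,0,0,0.5],[0,0,-0.002,0,0,0,0.5]]}}

```text
time_s: 21.5
tool_pos: [632.6, -113.3, 38.6]
ee_rot: [[-0.981, -0.193, 0.001], [-0.193, 0.981, -0.0], [-0.0, -0.0, -1.0]]
contact_force: [-0.9, 0.4, 2.5]
width: 60.1
grasp_force: 20.0
```

Request:
{"op": "apply_moves", "data": {"plan": [[0,0,0,0,0,0,1],[0,0,0,0,0,0,1],[0,0,0,0,0,0,1],[0,0,0,0,0,0,1],[0,0,0.02,0,0,0,1],[0,0,0.07,0,0,0,1],[0,0,0.12,0,0,0,1],[0,0,0.169,0,0,0,1]]}}

```text
time_s: 22.3
tool_pos: [632.2, -113.1, 208.6]
ee_rot: [[-0.981, -0.193, -0.001], [-0.193, 0.981, 0.0], [0.0, 0.0, -1.0]]
contact_force: [0.6, -0.4, 0.6]
width: 87.1
grasp_force: 0.0
```

Request:
{"op": "apply_moves", "data": {"plan": [[-0.02,0.04,0,0,0,0,1],[-0.04,0.08,0,0,0,0,1],[-0.06,0.12,0,0,0,0,1],[-0.08,0.16,0,0,0,0,1],[-0.1,0.2,0,0,0,0,1],[-0.12,0.24,0,0,0,0,1],[-0.14,0.28,0,0,0,0,1],[-0.16,0.32,0,0,0,0,1]]}}

```text
time_s: 23.1
tool_pos: [471.5, 208.3, 207.2]
ee_rot: [[-0.981, -0.193, 0.001], [-0.193, 0.981, 0.0], [-0.001, 0.0, -1.0]]
contact_force: [0.7, -0.3, -0.3]
width: 87.1
grasp_force: 0.0
```

Request:
{"op": "apply_moves", "data": {"plan": [[-0.009,0.025,0,0,0,0,1],[-0.0134,0.0355,0,0,0,0,1],[-0.0134,0.0355,0,0,0,0,1],[-0.0134,0.0355,0,0,0,0,1],[-0.0134,0.0355,0,0,0,0,1],[-0.0134,0.0355,0,0,0,0,1],[-0.0134,0.0355,0,0,0,0,1],[-0.0134,0.0355,0,0,0,0,1]]}}

```text
time_s: 23.9
tool_pos: [459.3, 241.8, 207.0]
ee_rot: [[-0.981, -0.192, -0.0], [-0.192, 0.981, -0.0], [0.0, -0.0, -1.0]]
contact_force: [0.4, 0.3, -0.5]
width: 86.7
grasp_force: 0.0
```

```bash
python3 look.py w7;python3 - <<'E'
from h import *
c,s=pickle.load(open('w7.pkl','rb'));T=camera('top');pickle.dump(T,open('top3.pkl','wb'))
p=proj(c,[[459,242,50]],s)[0].astype(int);x0,y0=p-70;print(x0,y0)
A=cv2.resize(c['img'][y0:y0+140,x0:x0+133,::-1],None,fx=4,fy=4,interpolation=cv2.INTER_CUBIC)
B=cv2.resize(T['img'][177:247,207:272,::-1],None,fx=4,fy=4,interpolation=cv2.INTER_CUBIC)
C=cv2.resize(T['img'][177:247,305:370,::-1],None,fx=4,fy=4,interpolation=cv2.INTER_CUBIC)
cv2.imwrite('pics/w7c.png',np.hstack([A,np.vstack([B,C])]))
E
```

```text
[459.3 241.8 207. ] 101.1 86.70024521303897 23.9
209 120
```

View pics/w7c.png

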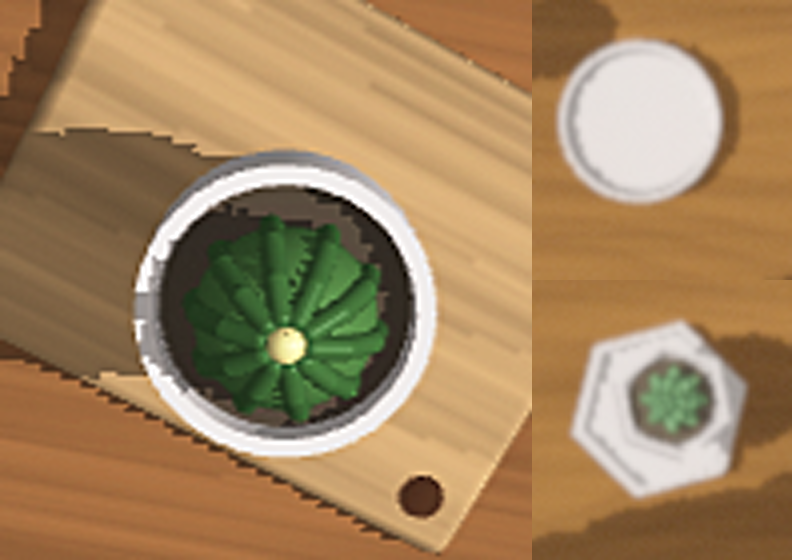

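```bash
python3 - <<'E'
from mc import *
M('w7',209,120,4,[(133,310),(437,310),(285,163),(285,457)],77,4)
T=pickle.load(open('top3.pkl','rb'))
print(ray(T,207+109.5/4-.5,177+121.5/4-.5,13))
print('hex pot',ray(T,305+(674-532+.5)/4-.5,177+(400-280+.5)/4-.5,60))
E
```

```text
[458.9 242.3  77. ] corner 11.1 [32.2 32.2 31.7 32.7]
[637.30114931 133.74624643  13.        ]
hex pot [ 634.62878843 -115.97563149   60.        ]
```

Request:
{"op": "apply_moves", "data": {"plan": [[0,0,-0.025,0,0,0,1],[0,0,-0.055,0,0,0,1],[0,0,-0.085,0,0,0,1],[0,0,-0.11,0,0,0,1],[0,0,-0.13,0,0,0,1],[0,0,-0.147,0,0,0,1],[0,0,-0.157,0,0,0,1],[0,0,-0.16,0,0,0,1]]}}

```text
time_s: 24.8
tool_pos: [458.6, 242.2, 46.1]
ee_rot: [[-0.981, -0.193, -0.002], [-0.193, 0.981, -0.0], [0.002, -0.0, -1.0]]
contact_force: [-1.0, 0.0, -0.1]
width: 86.5
grasp_force: 0.0
```

Request:
{"op": "apply_moves", "data": {"plan": [[0,0,0,0,0,0,1],[0,0,0,0,0,0,0.5],[0,0,0,0,0,0,0.5],[0,0,0,0,0,0,0.5],[0,0,0,0,0,0,0.5],[0,0,0,0,0,0,0.5],[0,0,0,0,0,0,0.5],[0,0,0,0,0,0,0.5]]}}

```text
time_s: 25.6
tool_pos: [459.3, 242.5, 47.5]
ee_rot: [[-0.981, -0.193, 0.001], [-0.193, 0.981, 0.0], [-0.001, 0.0, -1.0]]
contact_force: [0.2, 0.3, 5.9]
width: 63.5
grasp_force: 20.0
```

Request:
{"op": "apply_moves", "data": {"plan": [[0,0,0.005,0,0,0,0.5],[0,0,0.015,0,0,0,0.5],[0,0,0.03,0,0,0,0.5],[0,0,0.045,0,0,0,0.5],[0.009,-0.006,0.055,0,0,0,0.5],[0.027,-0.016,0.055,0,0,0,0.5],[0.05,-0.03,0.055,0,0,0,0.5],[0.073,-0.044,0.055,0,0,0,0.5]]}}

```text
time_s: 26.4
tool_pos: [533.5, 197.4, 101.9]
ee_rot: [[-0.981, -0.194, 0.0], [-0.194, 0.981, -0.0], [-0.0, -0.0, -1.0]]
contact_force: [-0.3, 0.1, -2.4]
width: 63.5
grasp_force: 20.0
```

Request:
{"op": "apply_moves", "data": {"plan": [[0.025,-0.015,0,0,0,0,0.5],[0.05,-0.03,0,0,0,0,0.5],[0.073,-0.044,0,0,0,0,0.5],[0.09,-0.055,0,0,0,0,0.5],[0.1,-0.0605,0,0,0,0,0.5],[0.1053,-0.0638,0,0,0,0,0.5],[0.1053,-0.0638,0,0,0,0,0.5],[0.1053,-0.0638,0,0,0,0,0.5]]}}

```text
time_s: 27.2
tool_pos: [636.2, 134.9, 101.6]
ee_rot: [[-0.981, -0.194, -0.002], [-0.194, 0.981, 0.0], [0.002, 0.001, -1.0]]
contact_force: [-0.9, 0.0, -2.1]
width: 63.3
grasp_force: 20.0
```

Request:
{"op": "apply_moves", "data": {"plan": [[0,0,-0.01,0,0,0,0.5],[0,0,-0.022,0,0,0,0.5],[0,0,-0.034,0,0,0,0.5],[0,0,-0.046,0,0,0,0.5],[0,0,-0.055,0,0,0,0.5],[0,0,-0.06,0,0,0,0.5],[0,0,-0.062,0,0,0,0.5],[0,0,-0.062,0,0,0,0.5]]}}

```text
time_s: 28.0
tool_pos: [637.4, 134.5, 39.8]
ee_rot: [[-0.981, -0.193, -0.0], [-0.193, 0.981, -0.0], [0.0, 0.0, -1.0]]
contact_force: [-0.4, -0.6, -2.5]
width: 63.1
grasp_force: 20.0
```

Request:
{"op": "apply_moves", "data": {"plan": [[0,0,-0.0005,0,0,0,0.5],[0,0,-0.001,0,0,0,0.5],[0,0,-0.0015,0,0,0,0.5],[0,0,-0.002,0,0,0,0.5],[0,0,-0.002,0,0,0,0.5],[0,0,-0.002,0,0,0,0.5],[0,0,-0.002,0,0,0,0.5],[0,0,-0.002,0,0,0,0.5]]}}

```text
time_s: 28.8
tool_pos: [637.6, 134.5, 38.6]
ee_rot: [[-0.981, -0.193, 0.001], [-0.193, 0.981, -0.0], [-0.001, -0.0, -1.0]]
contact_force: [-1.5, -0.1, 3.8]
width: 63.6
grasp_force: 20.0
```

Release, rise, and move back toward the board side so the cameras see everything.

Request:
{"op": "apply_moves", "data": {"plan": [[0,0,0,0,0,0,1],[0,0,0,0,0,0,1],[0,0,0,0,0,0,1],[0,0,0,0,0,0,1],[0,0,0.02,0,0,0,1],[0,0,0.07,0,0,0,1],[0,0,0.12,0,0,0,1],[0,0,0.168,0,0,0,1]]}}

```text
time_s: 29.6
tool_pos: [637.1, 134.5, 207.6]
ee_rot: [[-0.981, -0.193, -0.0], [-0.193, 0.981, -0.0], [0.0, 0.0, -1.0]]
contact_force: [0.4, -0.5, -0.1]
width: 87.0
grasp_force: 0.0
```

Request:
{"op": "apply_moves", "data": {"plan": [[-0.03,0.02,0,0,0,0,1],[-0.06,0.04,0,0,0,0,1],[-0.09,0.06,0,0,0,0,1],[-0.12,0.08,0,0,0,0,1],[-0.15,0.11,0,0,0,0,1],[-0.18,0.14,0,0,0,0,1],[-0.2,0.17,0,0,0,0,1],[-0.22,0.2,0,0,0,0,1]]}}

```text
time_s: 30.4
tool_pos: [416.0, 335.5, 206.1]
ee_rot: [[-0.981, -0.193, 0.0], [-0.193, 0.981, 0.0], [-0.0, 0.0, -1.0]]
contact_force: [0.6, 0.4, -0.3]
width: 86.9
grasp_force: 0.0
```

```bash
python3 - <<'E'
from h import *
R=[]
for n,P in(('top',[(637,135),(633,-113),(437,8)]),('side',[(637,135),(633,-113),(437,8)])):
    c=camera(n);pickle.dump(c,open(n+'F.pkl','wb'));r=[]
    for x,y in P:
        u,v=proj(c,[[x,y,30]])[0].astype(int);print(n,u-26,v-30)
        r.append(cv2.resize(c['img'][v-30:v+30,u-26:u+27,::-1],None,fx=5,fy=5,interpolation=cv2.INTER_CUBIC))
    R.append(np.hstack(r))
cv2.imwrite('pics/fin.png',np.vstack(R))
E
```

```text
top 206 176
top 311 178
top 260 261
side 245 213
side 257 130
side 341 173
```

View pics/fin.png

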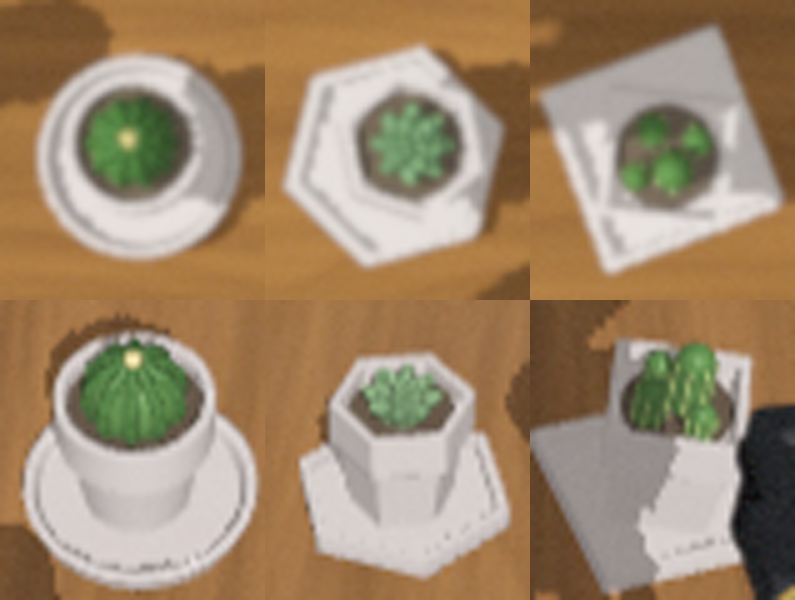

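```bash
python3 -c "
from rig import finish_job;print(finish_job())"
```

```text
the job is handed in; nothing more can be done
None
```

All three pots now stand upright and close to centred on the saucers of their own shape, going by the final top and side pictures; I handed the job in at about 30 s of the 93 s allowed, and the hand-in call returned no verdict.

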